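# Show which ink bottle goes into which printer tank

### The arm

A 7-joint arm with a two-finger parallel gripper is mounted at the origin on the work surface. World frame = base frame: x ahead of the robot, y to its left, z up, the work surface at z = 0. Lengths are in m, angles in rad, forces in N, time in s.
With the tool pointing down it reaches from about 0.35 to 0.9 m from the base axis. Payload 19.9 kg.
Tool frame: the origin (TCP) lies between the finger pads, 19 mm behind the fingertips; this is the grasp point; z points along the fingers, y is the line along which they close (so a half turn about z gives the same grasp; the last joint's range is limited). The gripper opens to 94 mm and grips with 3 to 60 N. Pads are 16 mm wide; open, the fingers measure 119 mm over their backs; the gripper's body (75 mm by 177 mm) begins 78 mm behind the grasp point.
Start: joints at [1.286, 0.417, -0.01, 1.614, 0.005, 1.111, -0.053], TCP at [0.151, -0.606, 0.224] pointing down, gripper open.
Joint ranges: [-2.81, 2.81], [-0.39, 2.02], [-1.27, 1.25], [0.06, 2.57], [-1.19, 4.33], [0.19, 2], [-2.82, 2.82]. Speed limits (rad/s): [1.89, 1.89, 2.39, 2.39, 3.01, 3.01, 3.01].

### API

Orientations are given as [roll, pitch, yaw] about the fixed x, y, z axes, in that order (R = Rz(yaw) Ry(pitch) Rx(roll)).
In Python, from bench import manip, imaging gives the robot as it stands.
- The arm moves only by the tool apply_moves, never from a script. Its arguments are lists of equal length, an entry for each row: "rot": the turn, a rotation vector about the tool's x, y, z in rad, a list of three; "delta_pos": the shift along the tool's x, y, z in mm, a list of three; "claw": the closure, from 0 (fully open) to 1 (shut). In form: {"rot": [[wx, wy, wz], ...], "delta_pos": [[tx, ty, tz], ...], "claw": [claw, ...]}. A call has 1 to 12 rows; each row shifts and turns the commanded pose from where the row before left it, along the tool's axes as they then stand; what a row does not reach is not made up. A row lasts 1/8 s, in which the tool goes at most 62.5 mm and 10.7 degrees, less where a joint would pass 70% of its speed; a pose out of reach is approached as far as the arm can. A call is refused whole if a number of a shift passes 62.5 or a number of a turn 0.188, either way. A call with a gripper value outside its range is refused whole. The fingers move at their own pace and stop on an object; the grip force is fixed at half the most. Time passes only in rows, so rows that do not move let the fingers close. It gives the time, the measured TCP pose, the force, the opening and the grip force at its end, in the units of the state.
- manip.read_state(): the state, without advancing time (a new reading comes with each control period).
- imaging.camera(name): name is "side" or "top" or "wrist"; returns (picture, depth): 420x560x3 uint8, red, green, blue; 420x560 float32, m along the optical axis (not along the pixel's ray), 0 where there is no reading.
- imaging.camera_info(name): a dict with "fx", "fy", "cx", "cy" (pixels), "dist_coeffs" ([k1, k2, p1, p2, k3] as OpenCV has them; the pictures are not rectified), "xyz" and "orientation" of the camera in the world. Camera axes: x right, y down, z forward; pixel columns grow to the right and rows downward; lengths in m; the calibration is good to about 2 mm. A picture is of the moment at which its call begins: read the wrist's pose just before it. camera_info takes no time and is no camera call; for the wrist camera it gives the pose at the moment of the call.
- manip.close_job(): hands the job in; it is judged then, once.
The state is a dict: "t": time; "q": joint angles; "dq": joint speeds; "joint_torque": joint torques, N m; "position": TCP position; "tcp_rot": TCP orientation; "wrist_force": force on the tool from outside, world axes, zero at the start; "ft_torque": the same for the moment, N m; "width": finger opening in m; "grasp_force": force on a finger pad.
Only numpy, scipy, OpenCV 4.12 (cv2) and the standard library are available. Lean on these libraries where they do the work, as an engineer would, in place of code of your own. Each camera call takes 0.05 s, during which the arm holds its last target. There are 200 camera calls.

### The job

The printer's magenta ink is low and a colleague who will refill it needs showing what goes where: with the fingertips, gently push the half-raised ink-tank cover right back to its stop, then point straight down at the magenta ink bottle, fingertips about three centimetres above the middle of its cap, and stay there at least two seconds. Then point in the same way at the printer's magenta filler cap for at least two seconds, and finish still pointing there. Do not touch any bottle or filler cap, pick nothing up, and leave everything else on the desk where it is.

Things in the scene. Friction and masses are not known exactly. Their poses are not given: they have to be found in the camera images.
- printer: pale ink-tank printer, black scanner lid, fixed, 375 wide (y) x 390 deep (x) mm. Origin: under its middle; +x to the rear, +y left as seen from the robot. Main body 187 mm high, x -140 to 150 mm. Ink-tank unit right front (x -240 to -140, y -188 to -48): an open well, floor 105 mm and walls 125 mm above the desk, holds four filler caps. Push it or its cover with less than 25 N.
- tank_cover (a joint): flat dark grey cover over the ink-tank unit, 134 wide x 88 long x 3 mm, hinged at its rear edge. 0 = shut flat, 1.70 rad = right back at its stop, just past upright; starts at 0.75 to 1.05, free edge towards the robot. Turns with under 1 N at the edge and stays where left. Downward fingers can push the free edge back and up along its arc about cover_hinge.
- cover_edge (a point): middle of the free edge of the ink-tank cover, 88 mm from the hinge; 215 mm above the desk when right back
- cover_hinge (a point): middle of the cover's hinge line, 128 mm above the desk; x, y, z axes parallel to the printer's; the hinge line is along y
- ink_black: black ink bottle, loose, standing in the carton: white with a black label band and a black screw cap on top; 41 mm diameter, 122 mm high, cap 27 mm wide, 50 to 125 g. Origin: centre of its underside (top of the cap 122 mm above it).
- cap_black: black filler cap of the printer's black ink tank: round, 21 mm diameter, 15 mm high, in the well under the cover, 55 mm in front of the hinge line. Origin: centre of its underside (its top 15 mm above it). From left to right (printer +y to -y) the caps are black, cyan, magenta, yellow, 30 mm apart.
- ink_cyan: cyan ink bottle, loose, standing in the carton: white with a cyan label band and a cyan screw cap on top; 41 mm diameter, 122 mm high, cap 27 mm wide, 50 to 125 g. Origin: centre of its underside (top of the cap 122 mm above it).
- cap_cyan: cyan filler cap of the printer's cyan ink tank: round, 21 mm diameter, 15 mm high, in the well under the cover, 55 mm in front of the hinge line. Origin: centre of its underside (its top 15 mm above it). From left to right (printer +y to -y) the caps are black, cyan, magenta, yellow, 30 mm apart.
- ink_magenta: magenta ink bottle, loose, standing in the carton: white with a magenta label band and a magenta screw cap on top; 41 mm diameter, 122 mm high, cap 27 mm wide, 50 to 125 g. Origin: centre of its underside (top of the cap 122 mm above it).
- cap_magenta: magenta filler cap of the printer's magenta ink tank: round, 21 mm diameter, 15 mm high, in the well under the cover, 55 mm in front of the hinge line. Origin: centre of its underside (its top 15 mm above it). From left to right (printer +y to -y) the caps are black, cyan, magenta, yellow, 30 mm apart.
- ink_yellow: yellow ink bottle, loose, standing in the carton: white with a yellow label band and a yellow screw cap on top; 41 mm diameter, 122 mm high, cap 27 mm wide, 50 to 125 g. Origin: centre of its underside (top of the cap 122 mm above it).
- cap_yellow: yellow filler cap of the printer's yellow ink tank: round, 21 mm diameter, 15 mm high, in the well under the cover, 55 mm in front of the hinge line. Origin: centre of its underside (its top 15 mm above it). From left to right (printer +y to -y) the caps are black, cyan, magenta, yellow, 30 mm apart.
- carton: shallow brown cardboard tray, 150 x 150 x 28 mm, fixed, in which the four ink bottles stand in two rows, 68 mm apart. Origin: centre of its underside.
- stapler: red and black stapler, loose, 135 x 36 x 51 mm high; bystander. Origin: centre of its underside.
- calculator: dark grey desk calculator, loose, 145 x 100 x 21 mm; bystander. Origin: centre of its underside.
- mug: white mug, loose, 82 mm diameter, 92 mm high; bystander. Origin: centre of its underside.
- rubber_stamp: rubber stamp with a wooden handle, loose, 65 x 30 x 68 mm high; bystander. Origin: centre of its underside.

How it is judged:
On the way, in this order (a step that is already met when the one before it is completed fails the run):
1. the ink-tank cover is tipped right back (value of joint tank_cover above 1.55 rad), for 0.2 s.
2. the fingertips point down at the magenta bottle from just above it for two seconds (horizontal distance between the grasp point and ink_magenta below 0.018 m and z of the grasp point in the frame of ink_magenta between 0.142 and 0.202 m and (angle between the grasp point's own z axis and vertical above 2.6 rad or angle between the grasp point's own z axis and vertical below 0.54 rad) and value of joint tank_cover above 1.55 rad), for 2 s.
3. the fingertips point down at the magenta filler cap from just above it for two seconds (horizontal distance between the grasp point and cap_magenta below 0.013 m and z of the grasp point in the frame of cap_magenta between 0.035 and 0.095 m and (angle between the grasp point's own z axis and vertical above 2.6 rad or angle between the grasp point's own z axis and vertical below 0.54 rad) and value of joint tank_cover above 1.55 rad), for 2 s.
At the end, for the whole second after the job is handed in: Cover within 0.15 rad of its stop; tool point within 13 mm sideways of the magenta filler cap (bottle: 18 mm), 20 to 80 mm above its top (fingertips 0 to 60 mm), fingers within 30 degrees of straight down; bottles upright, all loose things within 12 mm of their start (all of step 3 and distance of each of ink_black, ink_cyan, ink_magenta, ink_yellow, stapler, calculator, mug, rubber_stamp from where it was at the start of the episode below 0.012 m and angle between each of ink_black, ink_cyan, ink_magenta, ink_yellow's own z axis and vertical below 0.1 rad and linear speed of each of ink_black, ink_cyan, ink_magenta, ink_yellow below 0.02 m/s); the robot touches nothing.
It fails at once if a bottle or a filler cap is touched (contact force between any of the fingers, the arm and ink_black above 0.4 N or contact force between any of the fingers, the arm and ink_cyan above 0.4 N or contact force between any of the fingers, the arm and ink_magenta above 0.4 N or contact force between any of the fingers, the arm and ink_yellow above 0.4 N or contact force between any of the fingers, the arm and cap_black above 0.4 N or contact force between any of the fingers, the arm and cap_cyan above 0.4 N or contact force between any of the fingers, the arm and cap_magenta above 0.4 N or contact force between any of the fingers, the arm and cap_yellow above 0.4 N).
It fails at once if a bottle, the stapler, the calculator, the mug or the stamp is shifted or lifted by more than 12 mm (distance of any of ink_black, ink_cyan, ink_magenta, ink_yellow, stapler, calculator, mug, rubber_stamp from where it was at the start of the episode above 0.012 m).
It fails at once if the printer or its cover is pushed with more than 25 N (contact force between any of the fingers, the arm and printer above 25 N).
It also fails if it takes over 64 s, if anything falls off the work surface, if the arm or the gripper's body presses on something with over 40 N, if the wrist force passes 120 N, or if a joint passes its speed limit or range.

## Working session

There is one attempt and no reset: what is moved stays moved. The work goes in short steps, Python scripts to look and compute and a tool call to move; the robot and the scene stay as the last step left them, time stands still between calls to the robot, and variables do not carry over. Pictures are saved under pics/ and viewed, at most 10 in all, crops included, and the job is handed in when it is done.

Besides the shell and the picture viewer there is one more tool, called as name(argument=value, ...) on one line, values as JSON. apply_moves: Moves the arm, as the interface text tells. Its arguments: {"type":"object","properties":{"rot":{"type":"array","items":{"type":"array","items":{"type":"number"}}},"delta_pos":{"type":"array","items":{"type":"array","items":{"type":"number"}}},"claw":{"type":"array","items":{"type":"number"}}},"required":["rot","delta_pos","claw"]}

```bash
mkdir -p pics; cat > h.py <<'E'
from bench import manip, imaging
import numpy as np, cv2
from scipy.spatial.transform import Rotation as R
def cam(n):
    i=imaging.camera_info(n); p,d=imaging.camera(n); return p,d,i
def K(i): return np.array([[i['fx'],0,i['cx']],[0,i['fy'],i['cy']],[0,0,1.]])
def rot(i):
    o=np.array(i['orientation'],float)
    return o if o.shape==(3,3) else R.from_euler('xyz',o).as_matrix()
def world(i,d):
    h,w=d.shape; u,v=np.meshgrid(np.arange(w),np.arange(h))
    n=cv2.undistortPoints(np.stack([u,v],-1).reshape(-1,1,2).astype(float),K(i),np.array(i['dist_coeffs'])).reshape(h,w,2)
    P=np.dstack([n,np.ones((h,w))])*d[...,None]
    return P@rot(i).T+np.array(i['xyz'])
E
python3 - <<'E'
from h import *
for n in('top','side'):
    p,d,i=cam(n); print(n,i); cv2.imwrite(f'pics/{n}0.png',p[...,::-1]); np.savez(f'{n}0.npz',p=p,W=world(i,d),d=d)
print(manip.read_state())
E
```

```text
top {'fx': 400.1738151173036, 'fy': 400.1738151173036, 'cx': 283.7400683577118, 'cy': 217.2228438470915, 'dist_coeffs': array([-0.11325657,  0.        ,  0.        ,  0.        ,  0.        ]), 'xyz': array([ 0.32543545, -0.06406269,  1.33456367]), 'orientation': array([-2.93383443,  0.00492695, -1.69632172])}
side {'fx': 409.8678736391132, 'fy': 409.8678736391132, 'cx': 284.53834026865593, 'cy': 204.40774980087326, 'dist_coeffs': array([0.00015994, 0.        , 0.        , 0.        , 0.        ]), 'xyz': array([0.53428479, 0.86761134, 0.68760094]), 'orientation': array([-2.13637024,  0.01950088, -3.09088929])}
{'t': 0.1, 'q': array([ 1.28547123,  0.41792606, -0.01028727,  1.61409702,  0.00468754,
        1.11071379, -0.05301437]), 'dq': array([ 0.00179112, -0.00340587, -0.00204809, -0.00195016,  0.00061392,
        0.00204342,  0.00138944]), 'joint_torque': array([ 1.66129234e-03, -8.52581620e+01,  6.40851371e-01, -4.26697326e+01,
       -4.86814894e-02,  1.63002871e-02,  1.70981241e-05]), 'position': array([ 0.15079342, -0.60620853,  0.22368768]), 'tcp_rot': array([-3.14047516e+00,  8.19092019e-05,  2.43798770e-01]), 'wrist_force': array([ 0.49543328,  0.11856856, -0.08713517]), 'ft_torque': array([0.04291794, 0.00728791, 0.04151851]), 'grasp_force': 0.0, 'width': 0.09416365633721095}
```

View pics/top0.png

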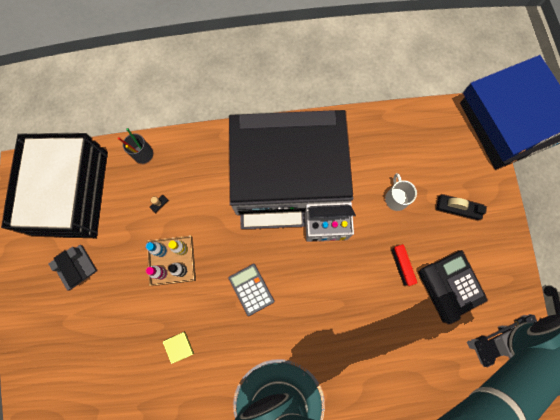

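View pics/side0.png

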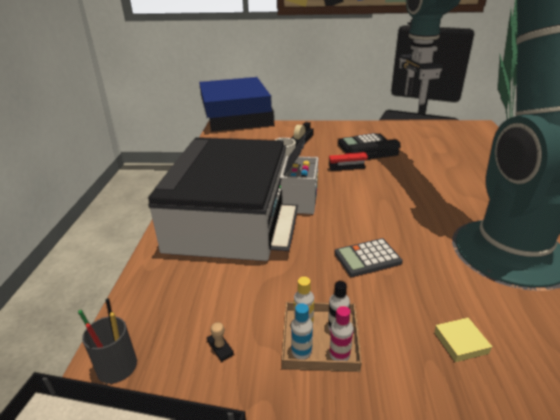

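The top view shows the magenta bottle near (152,271), front-left in the carton. The filler caps are at about (314–344, 225) and the half-raised cover is the dark strip at (330,211). In the side view the magenta cap is at (343,315) and the tank unit at (300,180).

```bash
cat > m.py <<'E'
from h import *
def blobs(n,p,W):
    hsv=cv2.cvtColor(p,cv2.COLOR_RGB2HSV)
    for c,(a,b) in dict(mag=(155,172),cyan=(93,112),yel=(24,33)).items():
        m=cv2.inRange(hsv,(a,120,90),(b,255,255)); k,l,s,cc=cv2.connectedComponentsWithStats(m)
        for j in range(1,k):
            if s[j,4]>=8:
                P=W[l==j]; P=P[P[:,2]>.02]
                if len(P)<4: continue
                z=np.percentile(P[:,2],95); T=P[P[:,2]>z-.008]
                if np.hypot(*T.mean(0)[:2])<1: print(n,c,cc[j].round(1),s[j,4],'n',len(T),'top',np.median(T,0).round(4),'mid',((T.min(0)+T.max(0))/2).round(4))
E
python3 - <<'E'
from m import *
for n in('top','side'):
    z=np.load(f'{n}0.npz'); blobs(n,z['p'],z['W'])
z=np.load('top0.npz');W=z['W'];p=z['p']
# printer outline & cover
P=W.reshape(-1,3); 
q=P[(P[:,2]>.17)&(P[:,2]<.21)&(P[:,0]>.4)&(P[:,0]<1.1)&(abs(P[:,1])<.4)].astype(np.float32)
r=cv2.minAreaRect(q[:,:2]*1000); print('printer body',r,len(q))
for v in range(200,244,3): print(v,[tuple(W[v,u].round(3)) for u in(312,330,348)])
E
python3 - <<'E'
import cv2
a=cv2.imread('pics/top0.png')[195:250,235:365]; b=cv2.imread('pics/side0.png')[120:220,230:350]
cv2.imwrite('pics/c.png',cv2.vconcat([cv2.resize(a,(780,330),interpolation=2),cv2.copyMakeBorder(cv2.resize(b,(324,270),interpolation=2),0,0,0,456,0)]))
E
```

```text
top mag [334.4 223.8] 35 n 27 top [ 0.5388 -0.2429  0.1198] mid [ 0.4373 -0.1578  0.725 ]
top mag [150.3 270.6] 65 n 50 top [0.466  0.3376 0.1249] mid [0.4661 0.3379 0.1259]
top mag [160.9 273.3] 18 n 8 top [0.4645 0.3181 0.0712] mid [0.4605 0.323  0.07  ]
top cyan [324.7 224.2] 33 n 28 top [ 0.542  -0.2134  0.1188] mid [ 0.5421 -0.2129  0.1188]
top cyan [150.3 246.4] 61 n 47 top [0.5417 0.3308 0.1256] mid [0.4399 0.1402 0.7281]
top cyan [160.3 250.7] 15 n 8 top [0.5351 0.3135 0.0703] mid [0.5346 0.3198 0.0716]
top yel [344.1 223.5] 27 n 26 top [ 0.5376 -0.2736  0.1181] mid [ 0.5372 -0.2745  0.1193]
top yel [172.3 244.3] 55 n 43 top [0.5386 0.2622 0.1254] mid [0.5389 0.2635 0.126 ]
top yel [171.2 347. ] 207 n 148 top [0.2268 0.3197 0.0227] mid [0.2528 0.1402 0.6773]
top yel [187.8 342.2] 32 n 16 top [0.2344 0.265  0.0227] mid [0.2313 0.2649 0.0229]
top yel [181.8 358. ] 8 n 7 top [0.1869 0.2871 0.0237] mid [0.1864 0.287  0.023 ]
side mag [342.4 315.1] 206 n 132 top [0.4664 0.3427 0.1244] mid [0.4667 0.3403 0.123 ]
side mag [340.6 341. ] 118 n 51 top [0.4694 0.3576 0.0682] mid [0.4924
[... 2809 characters left out ...]
0.172), np.float64(0.104)), (np.float64(0.516), np.float64(-0.228), np.float64(0.103)), (np.float64(0.505), np.float64(-0.279), np.float64(0.127))]
236 [(np.float64(0.51), np.float64(-0.169), np.float64(0.123)), (np.float64(0.506), np.float64(-0.226), np.float64(0.102)), (np.float64(0.501), np.float64(-0.285), np.float64(0.088))]
239 [(np.float64(0.508), np.float64(-0.172), np.float64(0.073)), (np.float64(0.504), np.float64(-0.232), np.float64(0.048)), (np.float64(0.503), np.float64(-0.299), np.float64(0.0))]
242 [(np.float64(0.509), np.float64(-0.177), np.float64(-0.001)), (np.float64(0.501), np.float64(-0.237), np.float64(-0.0)), (np.float64(0.494), np.float64(-0.298), np.float64(-0.002))]
```

View pics/c.png

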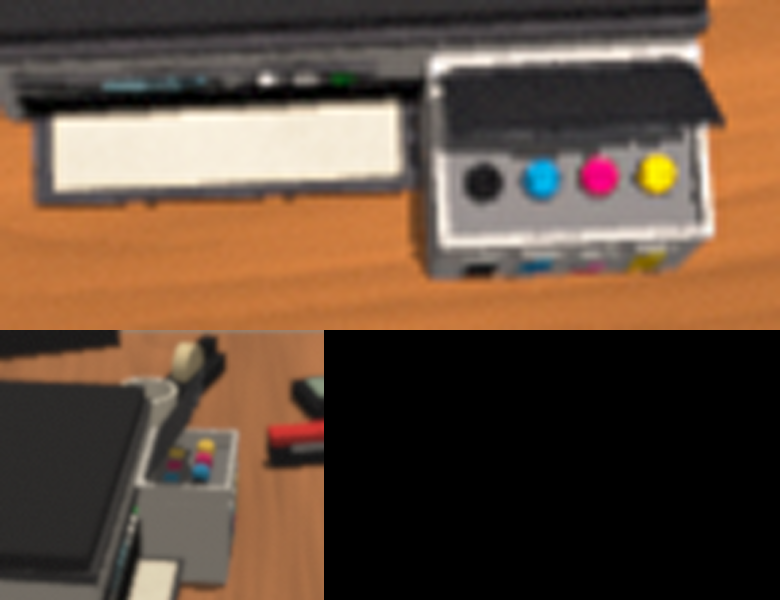

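apply_moves(rot=[[0,0,0.163],[0,0,0.164],[0,0,0],[0,0,0],[0,0,0],[0,0,0],[0,0,0],[0,0,0],[0,0,0],[0,0,0],[0,0,0],[0,0,0]], delta_pos=[[0,0,-20],[0,0,-20],[20,-26,0],[32,-42,0],[35,-45,0],[35,-45,0],[35,-45,0],[35,-45,0],[35,-45,0],[35,-45,0],[32,-42,0],[20,-26,0]], claw=[1,1,1,1,1,1,1,1,1,1,1,1])

```text
t: 1.6
position: [0.4988, -0.2256, 0.264]
tcp_rot: [-3.141, 0.0, -0.081]
wrist_force: [-0.6, 0.1, -0.4]
width: 0.0007
grasp_force: 0.0
```

```bash
python3 - <<'E'
from h import *
s=manip.read_state(); print(s['t'],s['position'],s['tcp_rot'],s['width'])
p,d,i=cam('wrist'); W=world(i,d)
cv2.imwrite('pics/w1.png',p[...,::-1]); np.savez('w1.npz',p=p,W=W)
from m import blobs
blobs('wrist',p,W)
E
```

```text
1.6 [ 0.49882523 -0.22559633  0.26403662] [-3.14096320e+00  2.57300615e-04 -8.09331647e-02] 0.0006572043041989376
wrist yel [318.8 163. ] 52 n 31 top [ 0.5461 -0.2574  0.201 ] mid [ 0.5458 -0.2574  0.2012]
```

View pics/w1.png

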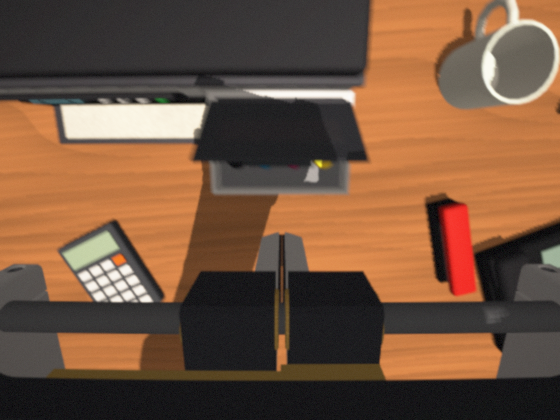

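The wrist view shows the cover from (205,97) at the hinge to its free edge along row 160, columns 195–367. The closed fingers at column 282 line up with the middle of that edge.

```bash
python3 - <<'E'
import numpy as np
W=np.load('w1.npz')['W']
for v in(95,100,105,120,140,155,158,160): print(v,[W[v,u].round(3).tolist() for u in(220,280,340)])
E
```

```text
95 [[0.608, -0.177, 0.125], [0.604, -0.233, 0.125], [0.599, -0.29, 0.126]]
100 [[0.603, -0.177, 0.132], [0.598, -0.233, 0.131], [0.594, -0.289, 0.13]]
105 [[0.599, -0.177, 0.132], [0.594, -0.233, 0.134], [0.589, -0.288, 0.134]]
120 [[0.584, -0.179, 0.154], [0.58, -0.231, 0.154], [0.575, -0.284, 0.155]]
140 [[0.567, -0.182, 0.181], [0.563, -0.23, 0.181], [0.559, -0.278, 0.18]]
155 [[0.556, -0.184, 0.195], [0.553, -0.229, 0.195], [0.549, -0.275, 0.194]]
158 [[0.554, -0.184, 0.199], [0.551, -0.229, 0.198], [0.547, -0.274, 0.199]]
160 [[0.553, -0.185, 0.201], [0.549, -0.229, 0.201], [0.546, -0.274, 0.201]]
```

apply_moves(rot=[[0,0,0],[0,0,0],[0,0,0],[0,0,0],[0,0,0],[0,0,0],[0,0,0],[0,0,0],[0,0,0]], delta_pos=[[0,0,15],[0,0,25],[0,0,18],[0,0,0],[12,0,0],[12,0,0],[8,0,0],[8,0,0],[8,0,0]], claw=[1,1,1,1,1,1,1,1,1])

```text
t: 2.78
position: [0.5458, -0.232, 0.2062]
tcp_rot: [-3.142, 0.0, -0.083]
wrist_force: [-1.8, -1.8, 0.7]
width: 0.0004
grasp_force: 0.4
```

apply_moves(rot=[[0,0,0],[0,0,0],[0,0,0],[0,0,0],[0,0,0],[0,0,0],[0,0,0],[0,0,0]], delta_pos=[[6,0,0],[6,0,0],[6,0,0],[6,0,0],[5,0,0],[4,0,0],[4,0,0],[0,0,0]], claw=[1,1,1,1,1,1,1,1])

```text
t: 3.78
position: [0.5824, -0.2351, 0.2062]
tcp_rot: [-3.141, 0.0, -0.083]
wrist_force: [0.4, -0.1, 0.4]
width: 0.0003
grasp_force: 0.0
```

```bash
python3 - <<'E'
from h import *
s=manip.read_state(); print(s['t'],s['position'],s['wrist_force'])
p,d,i=cam('side'); cv2.imwrite('pics/s2.png',cv2.resize(p[100:230,220:380,::-1],(640,520),interpolation=2))
E
```

```text
3.775 [ 0.58242228 -0.23506464  0.2061594 ] [ 0.4254635  -0.13596331  0.4205612 ]
```

View pics/s2.png

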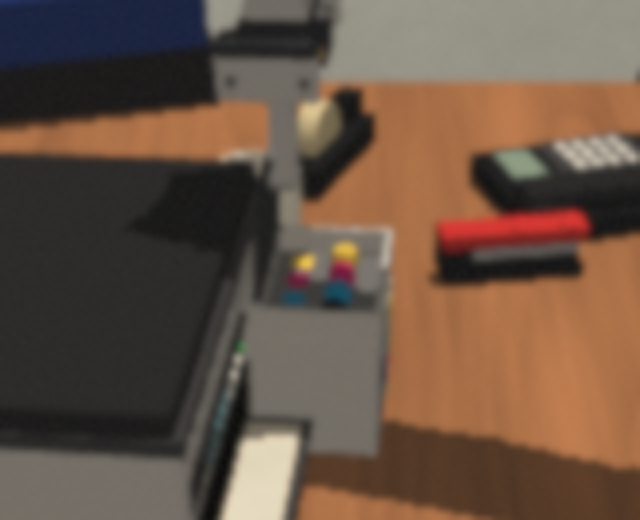

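The side view shows the cover almost upright at (270,230), ahead of the fingers, with contact force near zero. I'll ease on towards the stop.

apply_moves(rot=[[0,0,0],[0,0,0],[0,0,0],[0,0,0],[0,0,0]], delta_pos=[[3,0,0],[3,0,0],[2,0,0],[2,0,0],[0,0,0]], claw=[1,1,1,1,1])

```text
t: 4.45
position: [0.5923, -0.2359, 0.2062]
tcp_rot: [-3.141, 0.0, -0.083]
wrist_force: [0.2, -0.9, 0.5]
width: 0.0004
grasp_force: 0.0
```

apply_moves(rot=[[0,0,0],[0,0,0],[0,0,0]], delta_pos=[[1.5,0,0],[1.5,0,0],[0,0,0]], claw=[1,1,1])

```text
t: 4.82
position: [0.5936, -0.2361, 0.206]
tcp_rot: [-3.141, 0.004, -0.084]
wrist_force: [-12.8, 2.6, 7.0]
width: 0.0005
grasp_force: 7.1
```

```bash
cat > cov.py <<'E'
from h import *
# cover plane (dark points) seen by top & wrist, in printer frame relative to hinge
a=np.array([.9966,-.083]); 
for n in('top','wrist','side'):
    p,d,i=cam(n); W=world(i,d); P=W[(d>0)]; c=p[d>0]
    D=P[:,:2]-[.599,-.233]; x=D@a; y=D@[.083,.9966]; z=P[:,2]-.128
    for z0 in(.03,.045,.06,.07,.08):
        m=(abs(x)<.04)&(abs(y)<.06)&(abs(y)>.02)&(abs(z-z0)<.006)
        if m.sum()>3: print(n,z0,m.sum(),np.percentile(x[m],[10,50,90]).round(4))
    m=(abs(x)<.04)&(abs(y)<.06)&(abs(y)>.025); print(n,'zmax',(np.percentile(z[m],98)+.128).round(4))
s=manip.read_state(); print(s['t'],s['position'],s['wrist_force'])
E
python3 cov.py
```

```text
top 0.03 14 [-0.0018 -0.0013 -0.0007]
top zmax 0.5953
wrist 0.03 526 [0.0026 0.0077 0.0091]
wrist 0.045 383 [0.0047 0.0054 0.0062]
wrist 0.06 1588 [0.0071 0.0227 0.0363]
wrist 0.07 612 [0.0075 0.0082 0.0088]
wrist 0.08 830 [0.0086 0.0095 0.0101]
wrist zmax 0.3256
side 0.03 31 [-0.001   0.0005  0.0114]
side 0.045 24 [0.0012 0.0026 0.0135]
side 0.06 47 [0.0034 0.0281 0.0374]
side 0.07 11 [0.0045 0.0049 0.0055]
side 0.08 15 [0.0049 0.006  0.0073]
side zmax 0.5748
4.975 [ 0.59364626 -0.23607942  0.20600047] [-13.09324477   2.42425513   6.12963574]
```

The cover plane leans back about 1.69 rad, so it is at its stop, with 13 N of contact force. Backing off and moving over to the magenta bottle.

apply_moves(rot=[[0,0,0],[0,0,0],[0,0,0],[0,0,0],[0,0,0],[0,0,0],[0,0,0],[0,0,0],[0,0,0],[0,0,0],[0,0,0],[0,0,0]], delta_pos=[[-4,0,0],[-18,0,0],[-22,0,0],[-16,0,-10],[0,0,-20],[0,0,-20],[-5,-20,-5],[-11,-40,0],[-11,-45,0],[-11,-45,0],[-11,-45,0],[-11,-45,0]], claw=[1,1,1,1,1,1,1,1,1,1,1,1])

```text
t: 6.48
position: [0.4944, 0.0155, 0.2612]
tcp_rot: [3.142, -0.0, -0.082]
wrist_force: [0.3, 0.0, 0.6]
width: 0.0002
grasp_force: 0.0
```

apply_moves(rot=[[0,0,0],[0,0,0],[0,0,0],[0,0,0],[0,0,0],[0,0,0],[0,0,0],[0,0,0],[0,0,0]], delta_pos=[[-11,-45,0],[-11,-45,0],[-11,-45,0],[-11,-45,0],[-8,-43,0],[-3,-35,0],[0,-20,0],[0,0,0],[0,0,0]], claw=[1,1,1,1,1,1,1,1,1])

```text
t: 7.6
position: [0.4634, 0.2941, 0.2611]
tcp_rot: [3.141, 0.0, -0.083]
wrist_force: [-0.6, -0.2, 0.4]
width: 0.0009
grasp_force: 0.0
```

```bash
python3 - <<'E'
from m import *
s=manip.read_state(); print(s['t'],s['position'],s['tcp_rot'],s['wrist_force'])
for n in('wrist','side','top'):
    p,d,i=cam(n); W=world(i,d); blobs(n,p,W)
    D=W[d>0]-[.599,-.233,.128]; x=D[:,:2]@[.9966,-.083]; y=D[:,:2]@[.083,.9966]; z=D[:,2]
    m=(abs(x)<.03)&(abs(y)<.06)&(z>.065)&(z<.1); print('cover',m.sum(),x[m].mean(),z[m].max() if m.any() else 0)
    if n=='wrist': cv2.imwrite('pics/w3.png',p[...,::-1])
E
```

```text
7.6 [0.46337372 0.29413238 0.2611363 ] [ 3.14117917e+00  1.70499416e-04 -8.32211332e-02] [-0.58126108 -0.19969103  0.35846311]
wrist mag [251.8 178.9] 70 n 48 top [0.484  0.3259 0.0714] mid [0.4783 0.3302 0.0698]
wrist mag [239.1 200.7] 506 n 448 top [0.4681 0.3374 0.1243] mid [0.4951 0.3186 0.2693]
wrist cyan [233.9 127.6] 492 n 489 top [0.5419 0.3329 0.1247] mid [0.5415 0.3162 0.2714]
wrist yel [315.2 120.7] 116 n 116 top [0.5415 0.2543 0.1246] mid [0.5415 0.2687 0.2718]
wrist yel [281.3 348.9] 261 n 40 top [0.4849 0.2915 0.3594] mid [0.508  0.2904 0.3885]
cover 0 nan 0
side mag [305.1 167.5] 14 n 14 top [ 0.5396 -0.2359  0.1182] mid [ 0.5396 -0.2396  0.1175]
side mag [294.  169.8] 13 n 13 top [ 0.5731 -0.2454  0.1057] mid [ 0.5733 -0.2434  0.1062]
side mag [342.7 315.4] 202 n 125 top [0.4663 0.344  0.1245] mid [0.4661 0.3409 0.1228]
side mag [340.6 340.8] 122 n 63 top [0.4677 0.3572 0.0674] mid [0.467 0.354 0.068]
side mag [339.1 354.8] 72 n 51 top [0.469  0.358  0.0256] mid [0.4679 0.3539 0.0267]
side cyan [304.1 172.1] 20 n 18 top [ 0.5423 -0.2072  0.119 ] mid [ 0.5424 -0.2103  
[... 641 characters left out ...]
184] mid [ 0.54   -0.2433  0.1185]
top cyan [323.9 214.8] 33 n 32 top [ 0.5745 -0.2162  0.1056] mid [ 0.5757 -0.217   0.1065]
top cyan [324.7 224.5] 30 n 27 top [ 0.5404 -0.2134  0.1191] mid [ 0.4376 -0.1425  0.7254]
top cyan [149.9 246. ] 43 n 37 top [0.5417 0.3321 0.1256] mid [0.4383 0.1383 0.7279]
top yel [343.  213.9] 35 n 32 top [ 0.5696 -0.2774  0.1074] mid [ 0.5702 -0.277   0.1071]
top yel [344.1 223.5] 27 n 26 top [ 0.5373 -0.2731  0.1187] mid [ 0.537  -0.2731  0.1191]
top yel [173.3 244.6] 34 n 27 top [0.5379 0.2588 0.1256] mid [0.5386 0.2594 0.1256]
cover 150 0.005451844153294448 0.09118126159136908<stdin>:6: RuntimeWarning: Mean of empty slice.
  ret = ret.dtype.type(ret / rcount)
```

View pics/w3.png

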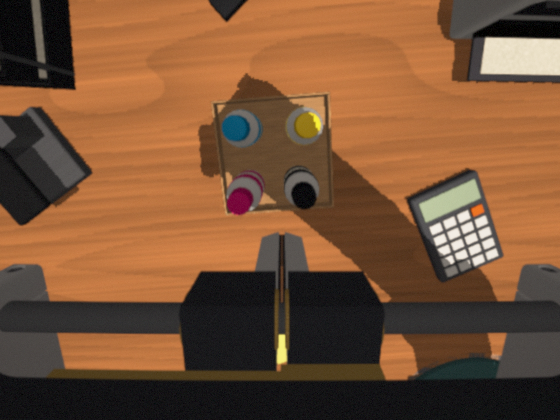

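The wrist view shows all four bottles upright in the carton, with the magenta cap at (240,201). Three views put it at (0.467, 0.339, 0.125), and the cover is still at its stop.

apply_moves(rot=[[0,0,0],[0,0,0],[0,0,0],[0,0,0],[0,0,0],[0,0,0],[0,0,0],[0,0,0],[0,0,0]], delta_pos=[[0,-15,0],[0,-20,0],[0,-10,0],[0,0,15],[0,0,25],[0,0,22],[0,0,15],[0,0,7],[0,0,0]], claw=[1,1,1,1,1,1,1,1,1])

```text
t: 8.88
position: [0.4676, 0.3394, 0.1771]
tcp_rot: [3.142, 0.0, -0.083]
wrist_force: [1.2, 0.4, 1.3]
width: 0.0004
grasp_force: 0.0
```

apply_moves(rot=[[0,0,0],[0,0,0],[0,0,0],[0,0,0],[0,0,0],[0,0,0],[0,0,0],[0,0,0],[0,0,0],[0,0,0],[0,0,0],[0,0,0]], delta_pos=[[0,0,0],[0,0,0],[0,0,0],[0,0,0],[0,0,0],[0,0,0],[0,0,0],[0,0,0],[0,0,0],[0,0,0],[0,0,0],[0,0,0]], claw=[1,1,1,1,1,1,1,1,1,1,1,1])

```text
t: 10.38
position: [0.4676, 0.3395, 0.1773]
tcp_rot: [-3.142, 0.0, -0.083]
wrist_force: [-0.6, 0.4, 0.3]
width: 0.0003
grasp_force: 0.0
```

```bash
python3 - <<'E'
from m import *
s=manip.read_state(); print(s['t'],s['position'],s['tcp_rot'],s['wrist_force'])
o=[]
for n in('wrist','side'):
    p,d,i=cam(n); blobs(n,p,world(i,d)); o.append(cv2.resize(p[...,::-1],(400,300)) if n=='wrist' else cv2.resize(p[210:405,230:490,::-1],(400,300)))
cv2.imwrite('pics/b4.png',cv2.hconcat(o))
E
```

```text
10.375 [0.46756659 0.3394716  0.17728118] [-3.14152419e+00  7.34493262e-05 -8.31853633e-02] [-0.62663586  0.42187777  0.25317044]
wrist mag [283. 182.] 30 n 25 top [0.4872 0.3356 0.0273] mid [0.4856 0.3352 0.0282]
wrist mag [281.9 191.5] 146 n 88 top [0.4853 0.3367 0.0715] mid [0.4821 0.3376 0.0699]
wrist mag [282.6 221.2] 738 n 578 top [0.4717 0.3376 0.1243] mid [0.5004 0.3381 0.2275]
wrist cyan [280.4 126.9] 949 n 949 top [0.5417 0.3334 0.1247] mid [0.5415 0.3333 0.2295]
wrist yel [346.4 108.4] 38 n 24 top [0.5531 0.2761 0.0721] mid [0.5478 0.3013 0.2015]
wrist yel [382.6 123.1] 1003 n 987 top [0.5386 0.2624 0.1246] mid [0.5383 0.2914 0.228 ]
wrist yel [339.8 120.3] 16 n 12 top [0.5436 0.2814 0.0706] mid [0.544  0.2814 0.0703]
wrist yel [340.6 132.8] 43 n 33 top [0.533  0.2816 0.0719] mid [0.5329 0.2808 0.0701]
side mag [305.1 167.5] 14 n 13 top [ 0.5397 -0.2373  0.1179] mid [ 0.5397 -0.2397  0.1174]
side mag [294.  169.8] 13 n 13 top [ 0.5733 -0.2442  0.1055] mid [ 0.5732 -0.2456  0.1054]
side mag [342.6 315.4] 198 n 122 top [0.4666 0.343  0.1242] mid [0.4948 0.5982 0.403 ]
side mag [340.7 340.8] 124 n 58 top [0.4696 0.3574 0.0676] mid [0.4914 0.6065 0.3758]
side mag [339.4 354.7] 76 n 49 top [0.4677 0.357  0.026 ] mid [0.4667 0.3541 0.0271]
side cyan [293. 174.] 11 n 11 top [ 0.5754 -0.2178  0.1052] mid [ 0.5753 -0.2182  0.1058]
side cyan [301.5 312.8] 179 n 110 top [0.5411 0.3402 0.1244] mid [0.5412 0.3371 0.123 ]
side cyan [301.7 338.1] 105 n 60 top [0.5398 0.3529 0.0663] mid [0.5399 0.3496 0.0674]
side cyan [301.5 351.6] 64 n 50 top [0.5406 0.3528 0.0252] mid [0.5408 0.3507 0.0258]
side yel [303.7 280.7] 60 n 60 top [0.5374 0.2639 0.1251] mid [0.5384 0.2636 0.1252]
side yel [460.3 348.1] 269 n 84 top [0.2434 0.3312 0.0216] mid [0.2236 0.3111 0.0229]
```

View pics/b4.png

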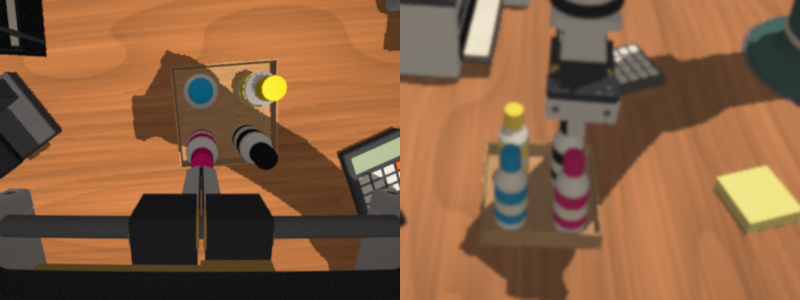

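The fingertips are directly over the magenta cap, which is at (203,158) in the left picture, and nothing has been touched. I'll hold longer for margin, then lift.

apply_moves(rot=[[0,0,0],[0,0,0],[0,0,0],[0,0,0],[0,0,0],[0,0,0],[0,0,0],[0,0,0],[0,0,0],[0,0,0],[0,0,0],[0,0,0]], delta_pos=[[0,0,0],[0,0,0],[0,0,0],[0,0,0],[0,0,0],[0,0,0],[0,0,0],[0,0,0],[0,0,-15],[0,0,-25],[0,0,-25],[0,0,-20]], claw=[1,1,1,1,1,1,1,1,1,1,1,1])

```text
t: 11.98
position: [0.4677, 0.3397, 0.2644]
tcp_rot: [-3.141, -0.001, -0.083]
wrist_force: [-0.1, -0.8, -0.1]
width: 0.0003
grasp_force: 0.0
```

apply_moves(rot=[[0,0,0],[0,0,0],[0,0,0],[0,0,0],[0,0,0],[0,0,0],[0,0,0],[0,0,0],[0,0,0],[0,0,0],[0,0,0],[0,0,0]], delta_pos=[[0,20,0],[0,40,0],[5,45,0],[10,45,0],[10,45,0],[10,45,0],[10,45,0],[10,45,0],[10,45,0],[10,45,0],[10,45,0],[6,40,0]], claw=[1,1,1,1,1,1,1,1,1,1,1,1])

```text
t: 13.48
position: [0.5152, -0.1738, 0.2619]
tcp_rot: [-3.142, 0.001, -0.085]
wrist_force: [0.4, -0.5, 1.1]
width: 0.0007
grasp_force: 0.0
```

apply_moves(rot=[[0,0,0],[0,0,0],[0,0,0],[0,0,0]], delta_pos=[[0,40,0],[0,29,0],[0,0,0],[0,0,0]], claw=[1,1,1,1])

```text
t: 13.98
position: [0.51, -0.2398, 0.262]
tcp_rot: [-3.141, 0.0, -0.083]
wrist_force: [-1.1, 0.9, 0.2]
width: -0.0001
grasp_force: 0.0
```

```bash
python3 - <<'E'
from m import *
s=manip.read_state(); print(s['t'],s['position'],s['tcp_rot'],s['wrist_force'])
p,d,i=cam('wrist'); W=world(i,d); blobs('w',p,W); cv2.imwrite('pics/w5.png',p[...,::-1])
E
python3 cov.py
```

```text
13.975 [ 0.50998233 -0.23978878  0.26203052] [-3.14105758e+00  4.16187219e-04 -8.32989817e-02] [-1.1027893   0.85407411  0.15992421]
w mag [283.3 139.4] 312 n 312 top [ 0.5729 -0.2474  0.1056] mid [ 0.5727 -0.2476  0.2629]
w mag [283.1 171.5] 311 n 301 top [ 0.5414 -0.2449  0.1183] mid [ 0.5406 -0.2446  0.1172]
w cyan [254.4 139.5] 313 n 313 top [ 0.5753 -0.2175  0.1056] mid [ 0.5753 -0.2267  0.2627]
w cyan [254.3 171.6] 284 n 284 top [ 0.5438 -0.2153  0.1183] mid [ 0.5571 -0.2257  0.2677]
w yel [317.7 138.3] 116 n 116 top [ 0.571  -0.2832  0.1057] mid [ 0.5726 -0.2671  0.2629]
w yel [314.5 173. ] 207 n 200 top [ 0.5372 -0.2764  0.1186] mid [ 0.5545 -0.2656  0.2679]
top 0.03 11 [-0.0017 -0.0003  0.0003]
top 0.045 26 [0.0004 0.0016 0.0284]
top 0.06 68 [0.0031 0.0251 0.0355]
top 0.07 23 [0.0033 0.0043 0.0054]
top 0.08 24 [0.0046 0.0057 0.0076]
top zmax 0.6121
wrist 0.03 251 [-0.0011 -0.0005  0.0001]
wrist 0.045 327 [0.0006 0.0012 0.0022]
wrist 0.06 1525 [0.0031 0.0249 0.0369]
wrist 0.07 363 [0.0039 0.0047 0.0052]
wrist 0.08 558 [0.0051 0.006  0.0083]
wrist zmax 0.2151
side 0.03 30 [-0.0011  0.      0.0115]
side 0.045 29 [0.0011 0.0024 0.0133]
side 0.06 54 [0.0033 0.0229 0.0362]
side 0.07 19 [0.0041 0.005  0.0054]
side 0.08 23 [0.0046 0.0063 0.0076]
side zmax 0.5747
14.175 [ 0.51060253 -0.23943287  0.26229771] [ 0.37449486 -0.2513953   0.36011027]
```

View pics/w5.png

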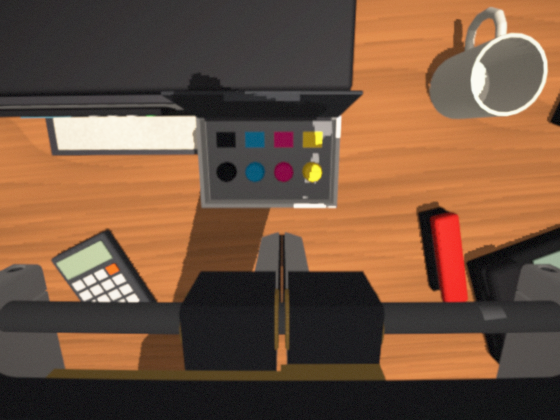

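The wrist view shows the cover right back. The round filler caps are in the row at v≈172, with magenta at (283,172), which is (0.541, -0.244, 0.119). The squares behind them at v≈139 are only colour labels. Moving forward 31 mm, then down 90 mm.

apply_moves(rot=[[0,0,0],[0,0,0],[0,0,0],[0,0,0],[0,0,0],[0,0,0],[0,0,0],[0,0,0],[0,0,0],[0,0,0],[0,0,0],[0,0,0]], delta_pos=[[10,1,0],[13,1,0],[8,0,0],[0,0,0],[0,0,15],[0,0,25],[0,0,22],[0,0,15],[0,0,8],[0,0,5],[0,0,0],[0,0,0]], claw=[1,1,1,1,1,1,1,1,1,1,1,1])

```text
t: 15.68
position: [0.5416, -0.2448, 0.1728]
tcp_rot: [3.141, -0.001, -0.083]
wrist_force: [-1.0, -0.0, -0.3]
width: 0.0004
grasp_force: 0.0
```

apply_moves(rot=[[0,0,0],[0,0,0],[0,0,0],[0,0,0],[0,0,0],[0,0,0],[0,0,0],[0,0,0],[0,0,0],[0,0,0],[0,0,0],[0,0,0]], delta_pos=[[0,0,0],[0,0,0],[0,0,0],[0,0,0],[0,0,0],[0,0,0],[0,0,0],[0,0,0],[0,0,0],[0,0,0],[0,0,0],[0,0,0]], claw=[1,1,1,1,1,1,1,1,1,1,1,1])

```text
t: 17.18
position: [0.5413, -0.2447, 0.1722]
tcp_rot: [-3.142, 0.0, -0.083]
wrist_force: [0.0, 0.2, -0.2]
width: 0.0004
grasp_force: 0.0
```

apply_moves(rot=[[0,0,0],[0,0,0],[0,0,0],[0,0,0],[0,0,0],[0,0,0],[0,0,0],[0,0,0],[0,0,0],[0,0,0],[0,0,0],[0,0,0]], delta_pos=[[0,0,0],[0,0,0],[0,0,0],[0,0,0],[0,0,0],[0,0,0],[0,0,0],[0,0,0],[0,0,0],[0,0,0],[0,0,0],[0,0,0]], claw=[1,1,1,1,1,1,1,1,1,1,1,1])

```text
t: 18.68
position: [0.5412, -0.2447, 0.1722]
tcp_rot: [-3.142, 0.0, -0.083]
wrist_force: [0.5, -0.6, 0.1]
width: 0.0006
grasp_force: 0.0
```

```bash
python3 - <<'E'
from m import *
s=manip.read_state(); print(s['t'],s['position'],s['tcp_rot'],s['wrist_force'])
o=[]
for n in('wrist','side'):
    p,d,i=cam(n); blobs(n,p,world(i,d)); o.append(cv2.resize(p[...,::-1],(400,300)) if n=='wrist' else cv2.resize(p[100:220,220:380,::-1],(400,300)))
cv2.imwrite('pics/c6.png',cv2.hconcat(o))
E
python3 cov.py
```

```text
18.675 [ 0.54124702 -0.24471544  0.17220137] [-3.14155246e+00  1.35150188e-04 -8.32204254e-02] [ 0.5014609  -0.61110369  0.09269911]
wrist mag [281. 184.] 563 n 563 top [ 0.5732 -0.2476  0.1055] mid [ 0.5883 -0.2475  0.2178]
wrist mag [281. 224.] 457 n 403 top [ 0.544  -0.2453  0.1182] mid [ 0.5439 -0.2448  0.1345]
wrist cyan [242.2 184.4] 524 n 524 top [ 0.5754 -0.2177  0.1056] mid [ 0.5895 -0.2292  0.218 ]
wrist cyan [242.6 226.8] 592 n 535 top [ 0.5445 -0.2158  0.1182] mid [ 0.5728 -0.2279  0.2223]
wrist yel [330.1 186.1] 85 n 85 top [ 0.5682 -0.2854  0.1054] mid [ 0.569  -0.2852  0.1054]
wrist yel [324.7 221.2] 19 n 19 top [ 0.5445 -0.2782  0.1185] mid [ 0.5446 -0.2783  0.1187]
side mag [304.8 168. ] 14 n 13 top [ 0.5396 -0.2352  0.1172] mid [ 0.5412 -0.2371  0.1179]
side mag [294.5 169.5] 8 n 8 top [ 0.5719 -0.2489  0.1056] mid [ 0.5718 -0.2478  0.1049]
side mag [342.6 315.1] 205 n 128 top [0.4663 0.3427 0.1247] mid [0.4667 0.3404 0.1231]
side mag [340.7 340.9] 118 n 61 top [0.4694 0.3575 0.0679] mid [0.4672 0.3551 0.0687]
side mag [339.  354.8] 73 n 49 top [0.4695 0.3577 0.0255
[... 449 characters left out ...]
618 0.3538]
top 0.03 4 [-0.001  -0.0004 -0.    ]
top 0.045 14 [0.0002 0.024  0.0321]
top 0.06 61 [0.0032 0.0272 0.0373]
top 0.07 22 [0.0034 0.0044 0.0052]
top 0.08 22 [0.0044 0.0052 0.007 ]
top zmax 0.5425
wrist 0.03 1460 [0.0075 0.0098 0.012 ]
wrist 0.045 415 [0.0013 0.0132 0.0138]
wrist 0.06 2680 [0.0176 0.028  0.0377]
wrist 0.07 242 [0.0039 0.0048 0.0052]
wrist 0.08 446 [0.0052 0.0065 0.0092]
wrist zmax 0.2916
side 0.03 32 [-0.0012  0.0003  0.0112]
side 0.045 32 [0.0007 0.0019 0.0141]
side 0.06 54 [0.0032 0.0205 0.0351]
side 0.07 18 [0.0042 0.0047 0.0054]
side 0.08 23 [0.0046 0.006  0.0071]
side zmax 0.5352
18.925 [ 0.54127782 -0.24471969  0.17223727] [-1.14261977  0.06161678  0.38519379]
```

View pics/c6.png

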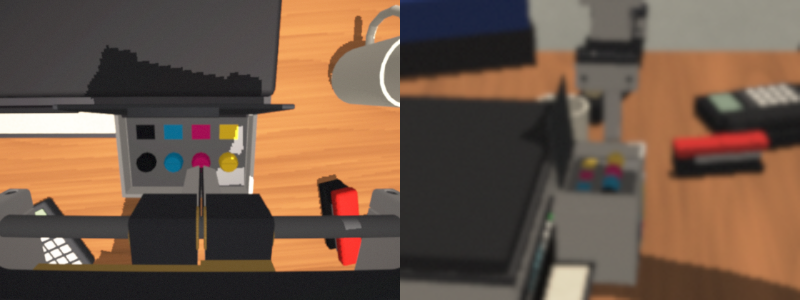

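The fingertips are above the magenta filler cap, at (200,160) in the left picture. The cover is right back, and the hold has lasted over 3 s with no contact. Handing in.

```bash
python3 -c "
from bench import manip; print(manip.close_job())"
```

```text
the job is handed in; nothing more can be done
None
```

I pushed the ink-tank cover back to its stop (about 1.69 rad), then pointed at the magenta bottle and the magenta filler cap for over two seconds each. I handed the job in at about 19 s, still pointing at the filler cap; no contact with any bottle or filler cap showed in the force readings, and no verdict came back.

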